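# Fold the wooden rule and put it away

### The arm

A 7-joint arm with a two-finger parallel gripper is mounted at the origin on the work surface. World frame = base frame: x ahead of the robot, y to its left, z up, the work surface at z = 0. Lengths are in mm, angles in degrees, forces in N, time in s.
With the tool pointing down it reaches from about 400 to 875 mm from the base axis. Payload 19.3 kg.
Tool frame: the origin (TCP) lies midway between the tips of the shut fingers; the grasp point (between the pads) lies 19 mm behind it; y points along the fingers, z is the direction in which the jaws open and shut, and the axes are right-handed (so a half turn about y gives the same grasp; the last joint's range is limited). The gripper opens to 85 mm and grips with 20 to 120 N. Pads are 22 mm wide; open, the fingers measure 114 mm over their backs; the gripper's body (76 mm by 85 mm) begins 54 mm behind the grasp point. The pads swing forward as they close: fully open they stand 13 mm farther back than shut.
Start: joints at [65.42, 29.874, -2.08, 91.645, 1.215, 58.505, -6.463], TCP at [219.441, -585.201, 231.291] pointing down, gripper open.
Joint ranges: [-166.77, 166.77], [-17.47, 122.26], [-85.68, 81.53], [9.62, 139.38], [-72.42, 252.41], [9.2, 110.78], [-144.41, 144.41]. Speed limits (degrees/s): [108.29, 108.29, 136.94, 136.94, 172.46, 172.46, 172.46].

### API

Orientations are given as [roll, pitch, yaw] about the fixed x, y, z axes, in that order (R = Rz(yaw) Ry(pitch) Rx(roll)).
In Python, from bench import manip gives the robot as it stands.
- The arm moves only by the tool drive_tool, never from a script. Its argument "deltas" is a list of rows, each a list of 4 numbers: the shift along the world's x, y, z in mm, then the turn about the world's z in degrees. In form: [[dx, dy, dz, spin], ...]. A call has 1 to 12 rows; each row shifts and turns the commanded pose from where the row before left it; what a row does not reach is not made up. A row lasts 1/8 s, in which the tool goes at most 62.5 mm and 10.7 degrees, less where a joint would pass 70% of its speed; a pose out of reach is approached as far as the arm can. A call with a gripper value outside its range is refused whole. "jaw" is the opening, from 0 (shut) to 1 (fully open), set as the call begins (left out, the last holds). The fingers move at their own pace and stop on an object; the grip force is fixed at half the most. Time passes only in rows, so rows that do not move let the fingers close. It gives the time, the measured TCP pose, the force and the opening at its end, in the units of the state.
- manip.get_state(): the state, without advancing time (a new reading comes with each control period).
- manip.grab_frame(name): name is "side" or "top" or "wrist"; returns the picture (480x640x3 uint8, blue, green, red); there is no depth.
- manip.camera_params(name): a dict with "fx", "fy", "cx", "cy" (pixels), "R" (3x3) and "t" (3): a world point X has camera coordinates R X + t. Camera axes: x right, y down, z forward; pixel columns grow to the right and rows downward; lengths in mm; the calibration is good to about 2 mm. A picture is of the moment at which its call begins: read the wrist's pose just before it. camera_params takes no time and is no camera call; for the wrist camera it gives the pose at the moment of the call.
- manip.close_job(): hands the job in, once; it reports no verdict.
The state is a dict: "time": time; "joint_pos": joint angles; "qvel": joint speeds; "joint_efforts": joint torques, N m; "position": TCP position; "eef_rot": TCP orientation; "wrist_force": force on the tool from outside, world axes, zero at the start; "wrist_torque": the same for the moment, N m; "opening": opening from 0.0 (shut) to 1.0 (fully open).
Only numpy, scipy, OpenCV 4.12 (cv2) and the standard library are available. Lean on these libraries where they do the work, as an engineer would, in place of code of your own. Each camera call takes 0.05 s, during which the arm holds its last target. There are 200 camera calls.

### The job

The wooden folding rule lies open in a V on the studio table. Fold its two legs together until it is shut, then lay it gently, flat and right way up, in the empty wide trough of the dark wooden case, beside the dividers that are already put away there. Do not let it drop from a height.

Things in the scene. Friction and masses are not known exactly. Their poses are not given: they have to be found in the camera images.
- rule: Folding rule, 0.14 kg: two pale wooden legs with ticks and brass tips, each 180 mm long from the hinge pin, 15 wide, 14 thick; upright pin in a round brass knuckle, radius 15. Shut: 195 x 30 x 14. Origin: underside centre of the shut rule, on the first leg's inner edge; x runs from hinge (pin at x = -82.5, y = 0) to tip (97.5); first leg at y -15 to 0; z up. Flat on the table; slides easily.
- rule_leg (a joint): Angle of the second leg from the first about the pin, rad: 0 = shut (a stop; leg at y 0 to 15 mm), growing as it swings to +y. Starts 0.42 to 0.60; stays where left (friction 0.015 N m). Two fingers closing on the outer edges of both legs squeeze it shut: 45 mm from the pin along the V's middle these are 50 to 59 mm apart at the start, 30 shut.
- trough (a point): Floor centre of the empty trough in the open dark wooden case (fixed; left or right on the table). Trough 230 mm long (x) by 90 wide (y), grey floor 6 above the table, walls 8 thick, rims 16 above the floor; z up. Case 246 x 159 over all; on the +y side a narrower trough, 45 wide, holds folded steel dividers below the rims. Either end of the rule may be foremost. Clutter near by is under 65 high.
Mind the look-alikes: they are no part of the job. What is shaped like the rule but orange or red is not meant.

How it is judged:
By the outcome, as a careful person would: the job done as asked, in the order asked, and still so for the second after the job is handed in, with the robot touching nothing.
It also fails if it takes over 37 s, if anything falls off the work surface, if the arm or the gripper's body presses on something with over 40 N, if the wrist force passes 120 N, or if a joint passes its speed limit or range.

## Working session

There is one attempt and no reset: what is moved stays moved. The work goes in short steps, Python scripts to look and compute and a tool call to move; the robot and the scene stay as the last step left them, time stands still between calls to the robot, and variables do not carry over. Pictures are saved under pics/ and viewed, on a budget of 10 in all, crops included, one or two more only if the job needs it, and the job is handed in when it is done.

Besides the shell and the picture viewer there is one more tool, called after "Emit:" as name(argument=value, ...), one argument or row to a line, values as JSON. drive_tool: Moves the arm, as the interface text tells. Its arguments: {"type":"object","properties":{"deltas":{"type":"array"},"jaw":{"type":"number"}},"required":["deltas"]}

```bash
mkdir -p pics; cat > h.py <<'E'
import numpy as np, cv2
from bench import manip
def ray(name,uv,z,P=None):
    P=P or manip.camera_params(name); R=np.array(P["R"]);t=np.array(P["t"]).ravel()
    uv=np.atleast_2d(np.array(uv,float)); d=np.c_[(uv[:,0]-P["cx"])/P["fx"],(uv[:,1]-P["cy"])/P["fy"],np.ones(len(uv))]@R
    c=-R.T@t; return c+d*((z-c[2])/d[:,2])[:,None]
E
python3 - <<'E'
from h import *
for n in ("top","side"):
    f=manip.grab_frame(n); cv2.imwrite(f"pics/{n}0.png",f)
    P=manip.camera_params(n);print(n,-np.array(P["R"]).T@np.array(P["t"]).ravel(),P["fx"])
s=manip.get_state();print(s["time"],s["position"],s["eef_rot"])
E
```

```text
top [335.23140201  -6.45367568 734.41248124] 471.55007185950524
side [ 117.47395007 -482.44965685  401.72616809] 473.182479801755
0.1 [ 219.31254105 -584.96158245  230.81209705] [-9.00537926e+01 -5.09340694e-03 -1.59444285e+02]
```

View pics/top0.png

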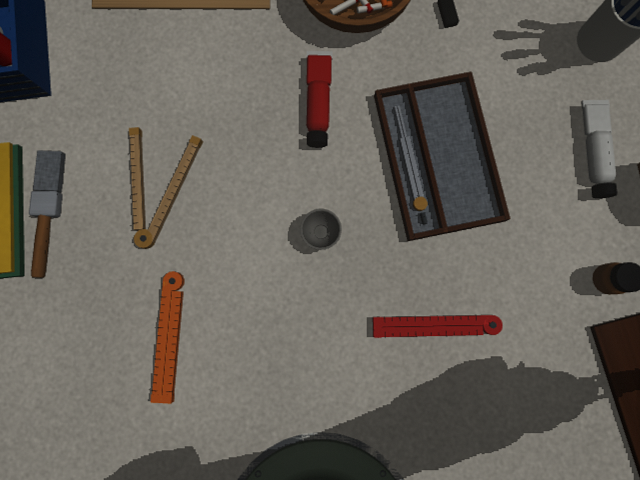

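The top view shows the pale wooden V with its knuckle at (143,238) and tips at (135,130) and (196,140). It is the only uncoloured rule: the orange one at (167,335) and the red one at (435,326) are decoys. The dark case, with the dividers in its left trough, is at (440,155). The dark box at (620,380) holds no dividers.

```bash
cat > m.py <<'E'
from h import *
f=cv2.imread("pics/top0.png"); hsv=cv2.cvtColor(f,cv2.COLOR_BGR2HSV)
m=cv2.inRange(hsv,(8,60,60),(28,255,255)); k=np.zeros_like(m);k[115:260,110:215]=m[115:260,110:215]
n,l,st,ce=cv2.connectedComponentsWithStats(k);i=1+st[1:,4].argmax();print(st[i])
v,u=np.nonzero(l==i); 
P=ray("top",np.c_[u,v],14)[:,:2]
hub0=ray("top",[143,238],14)[0,:2]
r=np.linalg.norm(P-hub0,axis=1);print("hub0",hub0,"maxr",r.max())
far=r>60; _,lab,c=cv2.kmeans(P[far].astype(np.float32),2,None,(3,50,.1),5,cv2.KMEANS_PP_CENTERS)
L=[]
for j in (0,1):
    q=P[far][lab.ravel()==j]; x=cv2.fitLine(q.astype(np.float32),cv2.DIST_L2,0,.01,.01).ravel()
    d=x[:2]*np.sign((x[2:]-hub0)@x[:2]); w=(q-x[2:])@[-d[1],d[0]]; s=(q-hub0)@d
    print(j,np.degrees(np.arctan2(d[1],d[0])),"centre",x[2:],"width",np.ptp(w),np.std(w)*12**.5,"tip",s.max()); L.append((x[2:],d))
# centre lines are offset 7.5 outward from pin; intersect inner edges
A=[];b=[]
for j,(p,d) in enumerate(L):
    nrm=np.array([-d[1],d[0]]); o=L[1-j][0]-p; nrm*=np.sign(nrm@o); A.append(nrm); b.append(nrm@p+7.5)
pin=np.linalg.solve(A,b); a=L[0][1]+L[1][1];a/=np.linalg.norm(a)
print("pin",pin,"mid ang",np.degrees(np.arctan2(a[1],a[0])),"open",np.arccos(L[0][1]@L[1][1]),"g45",pin+45*a,"g100",pin+100*a)
# case rim, z=22: dark brown
c=cv2.inRange(hsv,(0,60,15),(20,255,110)); k=np.zeros_like(c);k[60:250,365:520]=c[60:250,365:520]
n,l,st,ce=cv2.connectedComponentsWithStats(k);i=1+st[1:,4].argmax()
cn=cv2.findContours((l==i).astype(np.uint8),cv2.RETR_EXTERNAL,2)[0][0]
R=ray("top",cn.reshape(-1,2),22)[:,:2].astype(np.float32); print("case",cv2.minAreaRect(R),"\n",cv2.boxPoints(cv2.minAreaRect(R)))
big=f[60:250,365:520]; cv2.imwrite("pics/crop.png",np.hstack([cv2.resize(f[115:260,110:220],(440,580),interpolation=2)]))
# trough inner grey region
g=cv2.inRange(hsv,(85,15,30),(130,160,190));k=np.zeros_like(g);k[75:235,415:505]=g[75:235,415:505]
n,l,st,ce=cv2.connectedComponentsWithStats(k);i=1+st[1:,4].argmax();v,u=np.nonzero(l==i)
R=ray("top",np.c_[u,v],6)[:,:2].astype(np.float32);print("trough floor",cv2.minAreaRect(R),R.mean(0))
E
python3 m.py
```

```text
[ 128  127   75  122 2637]
hub0 [435.54975571 272.95026445] maxr 180.59840208810144
0 -22.629910843054105 centre [541.96094 218.25017] width 21.122450681750706 19.156487111890797 tip 180.18458165862327
1 5.407365373681742 centre [553.8317 290.6734] width 20.875331917610254 17.552690097249613 tip 180.35173284846775
pin [433.18832252 271.72006885] mid ang -8.611272606825148 open 0.48934282112255306 g45 [477.6810349  264.98222459] g100 [532.06101669 256.7470816 ]
case ((565.9917602539062, -187.77059936523438), (246.59507751464844, 161.96563720703125), 11.507959365844727) 
 [[ 429.01648 -133.01414]
 [ 461.32922 -291.7238 ]
 [ 702.96704 -242.52705]
 [ 670.6543   -83.81741]]
trough floor ((574.2570190429688, -217.84368896484375), (226.83763122558594, 83.90512084960938), 11.448145866394043) [ 571.308   -216.70322]
```

View pics/crop.png

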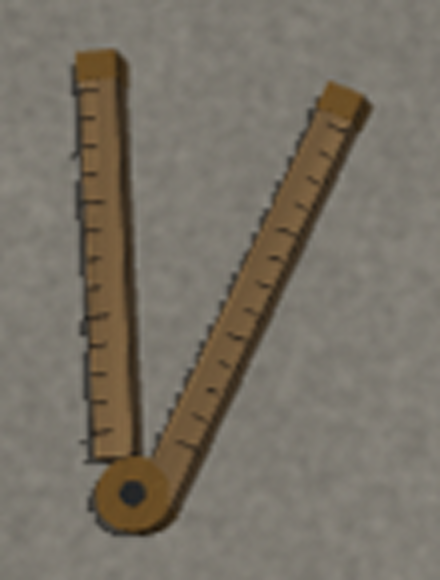

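View pics/side0.png

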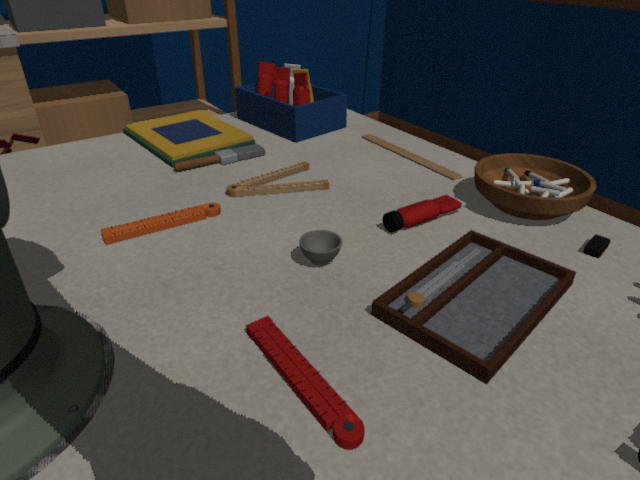

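The enlarged crop confirms the V: pale wood, ticks, brass tips, and a pin at top-image (143,238). The side view agrees, with the V at (275,185) and the case with dividers at (475,295). The sizes also fit: legs 180 mm, opening 0.49 rad, case 246x162. Moving over to it now.

Emit:
drive_tool(
  deltas=[
    [40,26,0,10],
    [40,26,0,10],
    [40,26,0,10],
    [40,26,0,10],
    [40,26,0,10],
    [40,26,0,10],
    [40,26,0,10],
    [12,50,-5,10],
    [12,50,-5,10],
    [12,50,-5,10],
    [12,50,-5,10],
    [12,50,-5,10],
  ],
  jaw=1,
)

```text
time: 1.6
position: [559.5, -151.7, 206.0]
eef_rot: [-90.0, 0.0, -39.1]
wrist_force: [1.2, -0.6, 0.3]
opening: 1.0
```

Emit:
drive_tool(
  deltas=[
    [-8,42,-8,3],
    [-8,42,-8,3],
    [-8,42,-8,3],
    [-8,42,-8,3],
    [-8,42,-8,3],
    [-8,42,-8,3],
    [-8,42,-8,3],
    [-8,42,-8,3],
    [-8,42,-8,3],
    [-8,42,-8,3],
    [0,0,0,0],
  ],
)

```text
time: 2.98
position: [477.8, 269.9, 125.7]
eef_rot: [-89.9, 0.1, -9.2]
wrist_force: [0.3, 0.3, 0.4]
opening: 1.003
```

```bash
python3 - <<'E'
from h import *
s=manip.get_state();print(s["time"],s["position"],s["eef_rot"],s["joint_pos"])
f=manip.grab_frame("wrist");cv2.imwrite("pics/w0.png",f)
import json;P=manip.camera_params("wrist");json.dump({k:np.array(v).tolist() for k,v in P.items()},open("w0.json","w"))
E
```

```text
2.975 [477.83270153 269.91816742 125.7031172 ] [-89.9421858    0.09492337  -9.15044155] [ -5.90731777  36.55485853 -41.8207584  106.99423308  31.73878424
  48.72931757  17.03339293]
```

View pics/w0.png

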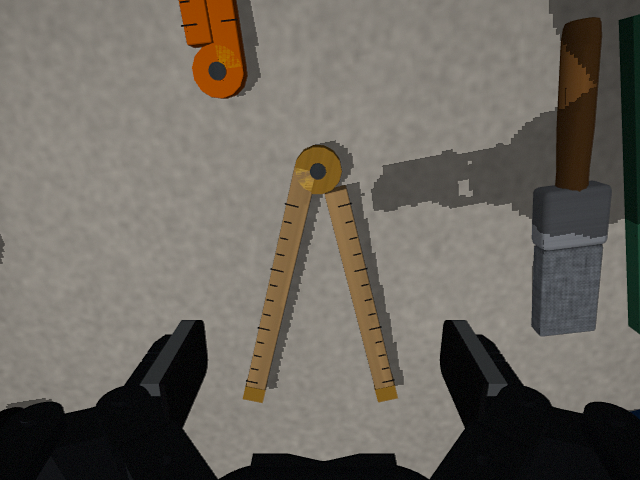

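The wrist view shows the wooden V with its pin at (318,171) and tips at about (254,396) and (387,394). The orange rule's hinge at (217,70) and the hammer are well clear.

```bash
python3 - <<'E'
from h import *
import json
P=json.load(open("w0.json"))
X=ray("wrist",[[318,171],[254,396],[387,394]],14,P)[:,:2];print(X)
p=X[0];d=[(x-p)/np.linalg.norm(x-p) for x in X[1:]];print([np.linalg.norm(x-p) for x in X[1:]],[np.degrees(np.arctan2(e[1],e[0])) for e in d])
a=sum(d);a/=np.linalg.norm(a);print(np.degrees(np.arctan2(a[1],a[0])),p+45*a,p+55*a)
E
```

```text
[[437.96855416 270.5365251 ]
 [597.28253194 195.00066733]
 [611.56294114 294.03928886]]
[np.float64(176.31395102026076), np.float64(175.17816956491924)] [np.float64(-25.367127850050522), np.float64(7.710333596389878)]
-8.828397126830323 [482.43541382 263.63012281] [492.31693818 262.09536674]
```

Emit:
drive_tool(
  deltas=[
    [4,-3,-25,0],
    [4,-3,-25,0],
    [0,0,-25,0],
    [0,0,-20,0],
    [0,0,-14,0],
    [0,0,-8,0],
    [0,0,-5,0],
    [0,0,0,0],
  ],
)

```text
time: 4.03
position: [487.5, 260.9, 4.4]
eef_rot: [-90.0, -0.0, -9.4]
wrist_force: [-0.0, -0.3, -0.4]
opening: 0.996
```

Emit:
drive_tool(
  deltas=[
    [0,0,0,0],
    [0,0,0,0],
    [0,0,0,0],
    [0,0,0,0],
    [0,0,0,0],
    [0,0,0,0],
    [0,0,0,0],
    [0,0,0,0],
    [0,0,0,0],
    [0,0,0,0],
  ],
  jaw=0.3,
)

```text
time: 5.28
position: [487.7, 260.9, 4.7]
eef_rot: [-90.0, -0.0, -9.4]
wrist_force: [-0.9, -1.4, 8.2]
opening: 0.32
```

```bash
python3 - <<'E'
from h import *
f=manip.grab_frame("wrist");g=manip.grab_frame("top")
cv2.imwrite("pics/w1.png",np.hstack([cv2.resize(f,(400,300)),cv2.resize(g[110:275,60:280],(400,300))]))
E
```

```text
(no output)
```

View pics/w1.png

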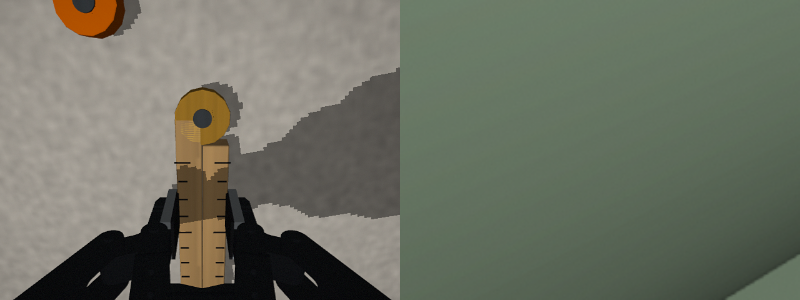

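The wrist crop shows the legs side by side with the pin at (202,118). The top view is blocked by the arm. I'll grip fully and lift.

Emit:
drive_tool(
  deltas=[
    [0,0,0,0],
    [0,0,0,0],
    [0,0,0,0],
    [0,0,0,0],
    [0,0,0,0],
  ],
  jaw=0,
)

```text
time: 6.0
position: [487.7, 260.9, 4.8]
eef_rot: [-90.0, -0.0, -9.4]
wrist_force: [-0.2, -1.5, 8.3]
opening: 0.319
```

Emit:
drive_tool(
  deltas=[
    [0,0,5,0],
    [0,0,10,0],
    [0,0,20,0],
    [0,0,30,0],
    [0,0,30,0],
    [0,0,25,0],
    [0,0,0,0],
  ],
)

```text
time: 6.88
position: [488.3, 261.2, 126.9]
eef_rot: [-89.9, -0.2, -9.5]
wrist_force: [-0.2, 0.0, -1.0]
opening: 0.319
```

```bash
python3 - <<'E'
from h import *
import json
s=manip.get_state();print(s["position"],s["eef_rot"],s["opening"])
f=manip.grab_frame("wrist");g=manip.grab_frame("side")
cv2.imwrite("pics/w2.png",np.hstack([cv2.resize(f,(400,300)),cv2.resize(g[60:240,180:420],(400,300))]))
P=manip.camera_params("wrist");json.dump({k:np.array(v).tolist() for k,v in P.items()},open("w2.json","w"))
E
```

```text
[488.28617943 261.21124291 126.87609282] [-89.89204586  -0.16668767  -9.46053219] 0.31900149181306114
```

View pics/w2.png

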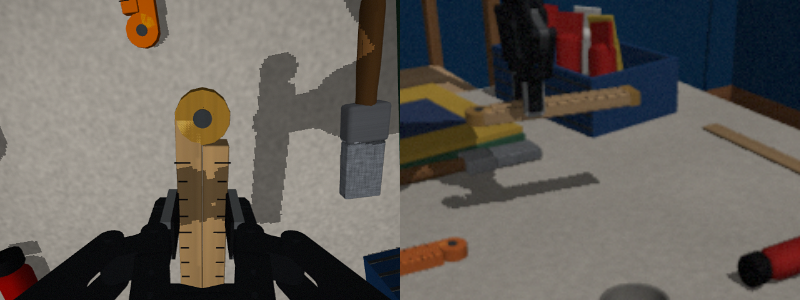

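The rule is lifted, shut and level: legs together in the wrist crop with the pin at (202,118), and in the side crop it hangs horizontal. Working out the placement.

```bash
python3 - <<'E'
from h import *
import json
P=json.load(open("w2.json")); T=np.array([488.3,261.2])
X=ray("wrist",[202*1.6,118*1.6],136,P)[0,:2]; a=np.radians(-9.5);R=lambda a:np.array([[np.cos(a),-np.sin(a)],[np.sin(a),np.cos(a)]])
o=R(a).T@(X-T);print("pin rel tool",o)
b=np.radians(11.5);c=o+[82.5,0];t=np.array([572,-216])-R(b)@c;print("target TCP",t,"delta",t-T)
E
```

```text
pin rel tool [-55.97242435  -1.46601435]
target TCP [ 545.71269702 -219.85216428] delta [  57.41269702 -481.05216428]
```

Emit:
drive_tool(
  deltas=[
    [2,-20,0,1],
    [5,-42,0,2],
    [5,-42,0,2],
    [5,-42,0,2],
    [5,-42,0,2],
    [5,-42,0,2],
    [5,-42,0,2],
    [5,-42,0,2],
    [5,-42,0,2],
    [5,-42,0,2],
    [5,-42,0,1],
    [4,-41,0,1],
  ],
)

```text
time: 8.48
position: [543.0, -221.5, 123.4]
eef_rot: [-89.9, 0.1, 11.6]
wrist_force: [0.7, 0.3, -0.8]
opening: 0.323
```

Emit:
drive_tool(
  deltas=[
    [0,0,0,0],
    [0,0,-20,0],
    [0,0,-20,0],
    [0,0,-20,0],
    [0,0,0,0],
    [0,0,0,0],
  ],
)

```text
time: 9.22
position: [543.8, -219.9, 64.5]
eef_rot: [-90.0, -0.0, 11.6]
wrist_force: [-0.5, 0.1, -1.1]
opening: 0.321
```

```bash
python3 - <<'E'
from h import *
import json
s=manip.get_state();print(s["position"],s["eef_rot"],s["opening"])
f=manip.grab_frame("wrist");g=manip.grab_frame("side")
cv2.imwrite("pics/w3.png",np.hstack([cv2.resize(f,(400,300)),cv2.resize(g[180:420,340:640],(400,300))]))
E
```

```text
[ 543.76557067 -219.85085199   64.49732651] [-8.99965616e+01 -1.83322734e-02  1.15839385e+01] 0.32099974054803904
```

View pics/w3.png

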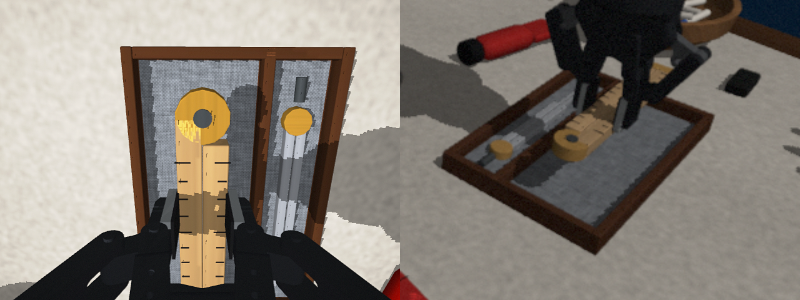

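The rule hangs over the wide trough, parallel and central, with its pin at (202,118). The trough walls are at about x=137 and x=262 in the wrist crop. Lowering gently.

Emit:
drive_tool(
  deltas=[
    [0,0,-15,0],
    [0,0,-15,0],
    [0,0,-10,0],
    [0,0,-6,0],
    [0,0,-3,0],
    [0,0,0,0],
    [0,0,0,0],
  ],
)

```text
time: 10.2
position: [543.6, -220.3, 15.6]
eef_rot: [-90.0, -0.0, 11.6]
wrist_force: [-1.2, -0.1, -1.5]
opening: 0.323
```

Emit:
drive_tool(
  deltas=[
    [0,0,-2,0],
    [0,0,-1,0],
    [0,0,-1,0],
    [0,0,0,0],
    [0,0,0,0],
  ],
)

```text
time: 10.82
position: [543.5, -220.2, 11.3]
eef_rot: [-90.0, -0.0, 11.6]
wrist_force: [0.5, 0.0, -0.8]
opening: 0.318
```

Emit:
drive_tool(
  deltas=[
    [0,0,-0.5,0],
    [0,0,-0.5,0],
    [0,0,0,0],
    [0,0,0,0],
  ],
)

```text
time: 11.32
position: [543.5, -220.2, 10.8]
eef_rot: [-90.0, -0.0, 11.6]
wrist_force: [-3.3, 0.2, 9.0]
opening: 0.318
```

Contact felt at 9 N. Releasing part-way so the fingers clear the walls, then straight up.

Emit:
drive_tool(
  deltas=[
    [0,0,0,0],
    [0,0,0,0],
    [0,0,0,0],
    [0,0,0,0],
    [0,0,0,0],
  ],
  jaw=0.48,
)

```text
time: 11.95
position: [543.5, -220.2, 10.3]
eef_rot: [-90.0, -0.0, 11.6]
wrist_force: [0.1, -0.5, -0.1]
opening: 0.479
```

Emit:
drive_tool(
  deltas=[
    [0,0,3,0],
    [0,0,6,0],
    [0,0,10,0],
    [0,0,20,0],
    [0,0,30,0],
    [0,0,30,0],
    [0,0,30,0],
    [0,0,0,0],
  ],
)

```text
time: 12.95
position: [544.5, -220.5, 142.5]
eef_rot: [-90.1, -0.2, 11.5]
wrist_force: [0.5, -0.5, -0.0]
opening: 0.478
```

Emit:
drive_tool(
  deltas=[
    [0,40,10,0],
    [0,40,10,0],
    [0,40,10,0],
    [0,40,10,0],
    [0,40,10,0],
    [0,40,0,0],
    [0,40,0,0],
    [0,0,0,0],
    [0,0,0,0],
  ],
)

```text
time: 14.08
position: [543.3, 59.3, 189.3]
eef_rot: [-90.0, 0.0, 11.6]
wrist_force: [-0.2, -0.7, 0.1]
opening: 0.482
```

```bash
python3 - <<'E'
from h import *
s=manip.get_state();print(s["time"],s["position"],s["wrist_force"])
f=manip.grab_frame("top");g=manip.grab_frame("side")
cv2.imwrite("pics/t4.png",np.hstack([cv2.resize(f[60:250,365:520],(400,490)),cv2.resize(g[200:400,340:600],(400,490))]))
E
```

```text
14.075 [543.28328403  59.25285548 189.25976992] [-0.23576353 -0.72537824  0.12568535]
```

View pics/t4.png

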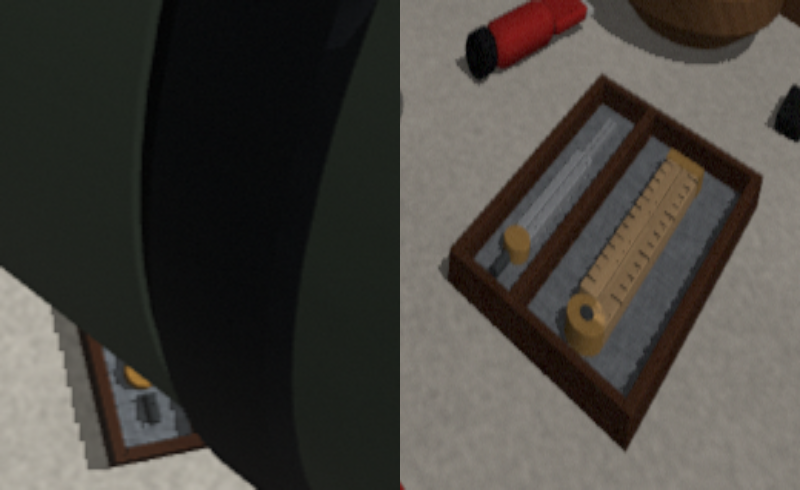

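The side crop shows the rule lying flat in the wide trough. The knuckle is at (588,315), the brass tips are together at (685,163), and the dividers are untouched. In the top crop the arm hides the trough. Nothing is touching the robot, so I'm handing in.

```bash
python3 -c "
from bench import manip
print(manip.close_job())"
```

```text
the job is handed in; nothing more can be done
None
```

I squeezed the wooden rule shut, carried it to the case and lowered it into the empty wide trough until I felt contact (about 9 N). Then I opened the fingers part-way, lifted clear and handed in, at about 14 s of the 37 s allowed.

- **Last checks:** The final side view shows the rule shut, flat and right way up inside the trough, with the dividers undisturbed. The wrist force was under 1 N once the arm had moved away.
- **Failed or disagreed:**
  - The arm blocked the final top view, so the result rests on the side view alone.
  - The jaw opening read 0.32 (about 27 mm if linear) against the expected 30 mm. The pictures showed the legs together.
  - After squeezing, the pin measured 56 mm from the grasp, against an expected 51 mm. That is within the trough's slack.

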